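# Switch on a guarded well heater and start it

## Task

Start the heater of the well that holds the vial: with a fingertip lift the hinged guard over the toggle in front of that well, flip the toggle to the rear, and let the guard drop shut over it; then press the start button fully in and let it go. Nothing needs gripping: only push, never pinch or force the guards or toggles, leave the other well's guard and toggle alone, leave the vial and the plug in their wells, and do not disturb the things on the bench.

Things in the scene. Friction and masses are not known exactly. Their poses are not given: they have to be found in the camera images.
- console: two-place vial heater, white, fixed, 208x250 mm. Origin: centre of its underside, on the bench; x to its rear, y to its left seen from the front, z up. Its control panel slopes up to the rear at 5 degrees: front edge x -108, z 48 mm, rear edge x 25, z 60 mm. Guarded toggles at y +55 (left) and -55 (right), start button at y 0. Aluminium block behind (top z 82), wells at x 62, y +55 and -55
- vial: small brown vial with a white cap, 22 mm across, 58 mm tall, loose, standing 30 mm deep in one of the two wells (left or right differs from run to run). Origin: centre of its underside, z up
- plug: steel well plug with a 32 mm flange and a small black knob, top 17 mm above the block, loose, closing the other, unused well. Origin: centre of its underside, z up
- start (a joint): travel of the start button, m: 0 out, 0.005 fully in; a spring pushes it out, 4 N when fully in
- start_top (a point): centre of the top of the black round start button, 26 mm across; it is pressed square to the sloping panel (5 degrees from vertical); a slightly slanted or vertical push works too
- cup: white specimen cup with a blue lid, 65 mm across, 65 mm tall, loose on the bench. Origin: centre of its underside
- small_bottle: white bottle with a blue cap, 34 mm across, 61 mm tall, loose on the bench. Origin: centre of its underside
- guard_left (a joint): angle of the left guard, rad: 0 shut, 1.05 raised as far as its stop. A grey cover, 36 mm wide, reaching 37 mm over the panel, 35 g; its hinge axis runs along the console's y at its rear, 10 mm over the panel. It never stays open: it drops shut when nothing holds it up
- guard_left_lip (a point): middle of the front edge of the left guard's lifting lip (32 mm wide, 3.5 mm thick, open space beneath); it moves with the guard. Shut, it is 30 mm over the panel face and 67 mm (along the panel) in front of the hinge. Pushed level to the rear it jams by friction: it lifts from beneath, as by a slanted finger whose end reaches under it
- toggle_left (a joint): angle of the left toggle lever, rad: 0 off, leaning to the front (0.35 rad off square to the panel); 0.70 on, leaning to the rear by as much. It snaps over at 0.35 and takes about 3 N at the tip
- toggle_left_tip (a point): tip of the left steel toggle lever, 9 mm thick, 25 mm long from its pivot, which is 4 mm over the panel and 40 mm (along the panel) in front of the guard hinge; hidden beneath the guard while that is shut
- guard_right (a joint): angle of the right guard, rad: 0 shut, 1.05 raised as far as its stop. A grey cover, 36 mm wide, reaching 37 mm over the panel, 35 g; its hinge axis runs along the console's y at its rear, 10 mm over the panel. It never stays open: it drops shut when nothing holds it up
- guard_right_lip (a point): middle of the front edge of the right guard's lifting lip (32 mm wide, 3.5 mm thick, open space beneath); it moves with the guard. Shut, it is 30 mm over the panel face and 67 mm (along the panel) in front of the hinge. Pushed level to the rear it jams by friction: it lifts from beneath, as by a slanted finger whose end reaches under it
- toggle_right (a joint): angle of the right toggle lever, rad: 0 off, leaning to the front (0.35 rad off square to the panel); 0.70 on, leaning to the rear by as much. It snaps over at 0.35 and takes about 3 N at the tip
- toggle_right_tip (a point): tip of the right steel toggle lever, 9 mm thick, 25 mm long from its pivot, which is 4 mm over the panel and 40 mm (along the panel) in front of the guard hinge; hidden beneath the guard while that is shut
Things that resemble listed ones, but are neither listed nor needed, are in the scene too. Leave any purple look-alike of the small_bottle alone.

How it is judged (in metres and radians):
On the way, in this order (a step that is already met when the one before it is completed fails the run):
1. the guard in front of the vial's well is lifted, its toggle still off (((y of vial in the frame of console above 0 m and value of joint guard_left above 0.3 rad and value of joint toggle_left below 0.35 rad) or (y of vial in the frame of console below 0 m and value of joint guard_right above 0.3 rad and value of joint toggle_right below 0.35 rad))), for 0.05 s.
2. the toggle is flipped on beneath the lifted guard (((y of vial in the frame of console above 0 m and value of joint toggle_left above 0.6 rad and value of joint guard_left above 0.12 rad) or (y of vial in the frame of console below 0 m and value of joint toggle_right above 0.6 rad and value of joint guard_right above 0.12 rad))), for 0.05 s.
3. the guard has dropped shut over the switched-on toggle (((y of vial in the frame of console above 0 m and value of joint toggle_left above 0.6 rad and value of joint guard_left below 0.06 rad) or (y of vial in the frame of console below 0 m and value of joint toggle_right above 0.6 rad and value of joint guard_right below 0.06 rad))), for 0.1 s.
4. the start button is pressed fully in (value of joint start above 0.004 m and ((y of vial in the frame of console above 0 m and value of joint toggle_left above 0.6 rad and value of joint guard_left below 0.06 rad) or (y of vial in the frame of console below 0 m and value of joint toggle_right above 0.6 rad and value of joint guard_right below 0.06 rad))), for 0.05 s.
At the end, for the whole second after the job is handed in: The toggle in front of the vial's well is on (over 0.60 rad), the other one off (under 0.15 rad), both guards shut (under 0.06 rad), the start button out again (under 1 mm); vial and plug within 8 mm, cup and small bottle within 15 mm of where they began, at rest (((y of vial in the frame of console above 0 m and value of joint toggle_left above 0.6 rad and value of joint toggle_right below 0.15 rad) or (y of vial in the frame of console below 0 m and value of joint toggle_right above 0.6 rad and value of joint toggle_left below 0.15 rad)) and value of joint each of guard_left, guard_right below 0.06 rad and value of joint start below 0.001 m and distance of each of vial, plug from where it was at the start of the episode below 0.008 m and distance of each of cup, small_bottle from where it was at the start of the episode below 0.015 m and linear speed of each of vial, plug, cup, small_bottle below 0.02 m/s); the robot touches nothing.
It fails at once if the other well's guard is lifted (over 0.2 rad) or its toggle is moved (over 0.2 rad) ((y of vial in the frame of console above 0 m and value of joint any of guard_right, toggle_right above 0.2 rad) or (y of vial in the frame of console below 0 m and value of joint any of guard_left, toggle_left above 0.2 rad)).
It fails at once if the vial or the plug is lifted or shifted by more than 8 mm (distance of any of vial, plug from where it was at the start of the episode above 0.008 m).
It fails at once if the cup or the small bottle is shifted by more than 15 mm (distance of any of cup, small_bottle from where it was at the start of the episode above 0.015 m).
It fails at once if a guard or a toggle is pinched or forced (over 30 N between it and the fingers) (contact force between the fingers and guard_left above 30 N or contact force between the fingers and guard_right above 30 N or contact force between the fingers and toggle_left above 30 N or contact force between the fingers and toggle_right above 30 N).
It also fails if it takes over 35 s, if anything falls off the work surface, if the arm or the gripper's body presses on something with over 40 N, if the wrist force passes 120 N, or if a joint passes its speed limit or range.

## Robot

A 6-joint arm with a two-finger parallel gripper is mounted at the origin on a cart in front of the work surface, level with it; the furniture and walls round the work are solid. World frame = base frame: x ahead of the robot, y to its left, z up, the work surface at z = 0. Lengths are in mm, angles in degrees, forces in N, time in s.
With the tool pointing down it reaches from about 300 to 850 mm from the base axis. Payload 4.2 kg.
Tool frame: the origin (TCP) lies at the very end of the fingers, on their centre line; the grasp point (between the pads) lies 19 mm behind it; z points along the fingers, y is the direction in which the jaws open and shut (so a half turn about z gives the same grasp; the last joint's range is limited). The gripper opens to 91 mm and grips with 3 to 60 N. Pads are 32 mm wide; open, the fingers measure 118 mm over their backs; the gripper's body (76 mm by 178 mm) begins 60 mm behind the grasp point.
Start: joints at [-1.146, 18.312, 89.639, -0, 72.044, -1.146], TCP at [575.016, 0, 213.976] pointing down, gripper open.
Joint ranges: [-177.97, 177.97], [-48.28, 115.42], [12.27, 149.76], [-77.06, 257.06], [2.81, 150.46], [-146.56, 146.56]. Speed limits (degrees/s): [147.25, 147.25, 180, 180, 180, 180].

## Interface

Orientations are given as [roll, pitch, yaw] about the fixed x, y, z axes, in that order (R = Rz(yaw) Ry(pitch) Rx(roll)).
In Python, from workcell import * gives the robot as it stands. The module is installed in compiled form; this text tells all that it offers.
- The arm moves only by the tool servo_tool, never from a script. Its argument "plan" is a list that holds one entry, the list of rows, each a list of 7 numbers: the shift along the tool's x, y, z in mm, then the turn, a rotation vector about the tool's x, y, z in rad, then the opening, from 0 (shut) to 1 (fully open). A call has 1 to 20 rows; each row is the pose to reach, as a shift and turn from the pose commanded when the call began, along the tool's axes at that moment; what a row does not reach only later rows make up. A row lasts 1/10 s, in which the tool goes at most 50 mm and 8.59 degrees, less where a joint would pass 70% of its speed; a pose out of reach is approached as far as the arm can. A call with a gripper value outside its range is refused whole. The fingers move at their own pace and stop on an object; "squeeze" is the grip in N (left out, the last holds). Time passes only in rows, so rows that repeat a pose let the fingers close. It gives the time, the measured TCP pose, the force and the opening at its end, in the units of the state.
- state(): the state, without advancing time (a new reading comes with each control period).
- grab_frame(name): name is "scene" or "side" or "wrist"; returns a dict with "color" (384x512x3 uint8, red, green, blue), "range_z" (384x512 float32, mm along the optical axis (not along the pixel's ray), 0 where there is no reading), "fx", "fy", "cx", "cy" (pixels), "rvec" (rotation vector, rad) and "tvec" (3), from world to camera coordinates, as OpenCV has them; the wrist camera has in their place "tool_from_camera" (4x4, takes a point from camera to tool coordinates, whose origin is the TCP and whose axes are the flange's). Camera axes: x right, y down, z forward; pixel columns grow to the right and rows downward; lengths in mm; the calibration is good to about 2 mm. The wrist camera is an equidistant fisheye: a pixel r from the principal point sees the ray r / f radians off the axis. A picture is of the moment at which its call begins: read the wrist's pose just before it.
- job_done(): hands the job in, once; it reports no verdict.
The state is a dict: "time_s": time; "qpos": joint angles; "qvel": joint speeds; "effort": joint torques, N m; "ee_pos": TCP position; "ee_rot": TCP orientation; "force": force on the tool from outside, world axes, zero at the start; "torque": the same for the moment, N m; "gripper_width": finger opening in mm.
Only numpy, scipy, OpenCV 4.12 (cv2) and the standard library are available. Lean on these libraries where they do the work, as an engineer would, in place of code of your own. Each camera call takes 0.05 s, during which the arm holds its last target.

## Working session

There is one attempt and no reset: what is moved stays moved. The work goes in short steps, Python scripts to look and compute and a tool call to move; the robot and the scene stay as the last step left them, time stands still between calls to the robot, and variables do not carry over. Pictures are saved under pics/ and viewed, and the job is handed in when it is done.

Besides the shell and the picture viewer there is one more tool, called after "Emit:" in YAML: its name, and indented under it one key for each argument. servo_tool: Moves the arm, as the interface text tells. Its arguments: {"type":"object","properties":{"plan":{"type":"array"},"squeeze":{"type":"number"}},"required":["plan"]}

```bash
mkdir -p pics; python3 - <<'E'
from workcell import *
import cv2,numpy as np,pickle
print(state())
for n in ["scene","side","wrist"]:
    f=grab_frame(n); cv2.imwrite(f"pics/{n}0.png",f["color"][:,:,::-1]); pickle.dump(f,open(f"{n}0.pkl","wb"))
    print(n,{k:v for k,v in f.items() if k not in("color","range_z")})
E
```

```text
{'time_s': 0.0, 'qpos': array([-1.14678816e+00,  1.83544537e+01,  8.97077824e+01,  2.66829031e-04,
        7.20431116e+01, -1.14539226e+00]), 'qvel': array([ 0.04297746, -0.01951854, -0.07984033,  0.05870978,  0.03740043,
       -0.00597795]), 'effort': array([-5.01459035e-04, -4.12465632e+01, -2.31973493e+01,  7.28826877e-02,
        4.58198413e-02, -1.41870069e-04]), 'ee_pos': array([5.74489730e+02, 3.71192823e-03, 2.13082760e+02]), 'ee_rot': array([-1.79894678e+02, -2.35947842e-03,  8.99985194e+01]), 'force': array([ 0.45667526, -0.57905174, -0.11211949]), 'torque': array([ 0.01280943, -0.00459231, -0.02959329]), 'gripper_width': 91.4581617753096}
scene {'fx': 392.7589289032329, 'fy': 392.7589289032329, 'cx': 256.1196807016756, 'cy': 189.1085340355651, 'rvec': array([ 2.12535431, -0.66191603,  0.30471173]), 'tvec': array([-484.47032481,  261.61886228,  855.19585549])}
side {'fx': 488.3180609120884, 'fy': 488.3180609120884, 'cx': 254.28278374116638, 'cy': 190.0236216294245, 'rvec': array([ 0.74165457, -2.5318598 ,  1.247049  ]), 'tvec': array([ 455.8629492 ,  266.06894146, 1049.56987898])}
wrist {'fx': 297.3186396354542, 'fy': 297.3186396354542, 'cx': 258.50261063588204, 'cy': 194.6179052976573, 'tool_from_camera': array([[-4.02445940e-04, -9.68053498e-01, -2.50743422e-01,
         7.09183232e+01],
       [ 9.99999691e-01, -2.20265837e-04, -7.54622797e-04,
         8.69983337e-01],
       [ 6.75285028e-04, -2.50743648e-01,  9.68053287e-01,
        -1.70383843e+02],
       [ 0.00000000e+00,  0.00000000e+00,  0.00000000e+00,
         1.00000000e+00]])}
```

View pics/scene0.png

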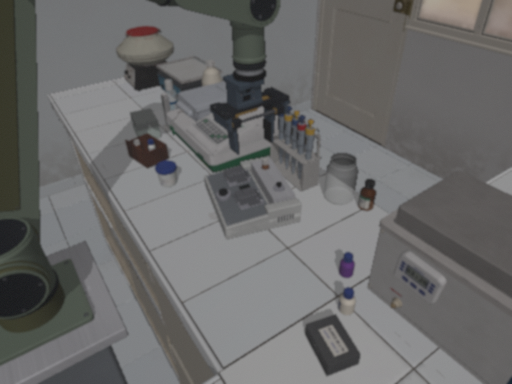

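View pics/side0.png

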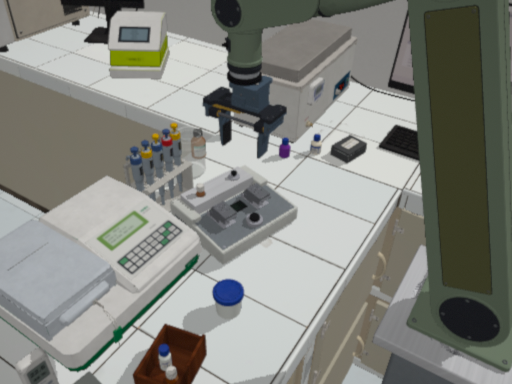

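View pics/wrist0.png

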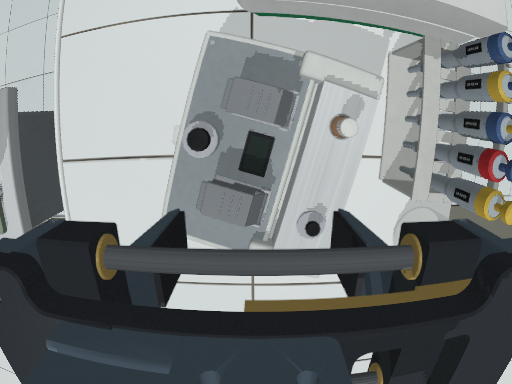

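The vial's white cap is at wrist (345,127), the left well. The plug's knob is at (313,227), the button at (199,139) and the left guard at about (257,100). Next I measure them with depth.

```bash
cat > h.py <<'E'
import numpy as np,cv2,pickle
from scipy.spatial.transform import Rotation as R
def cloud_wrist(f,pos,rot):
    h,w=f["range_z"].shape; v,u=np.mgrid[:h,:w]
    a=(u-f["cx"])/f["fx"];b=(v-f["cy"])/f["fy"];t=np.hypot(a,b)+1e-9
    z=f["range_z"]; k=np.tan(np.minimum(t,1.5))/t
    P=np.stack([a*k*z,b*k*z,z],-1)
    T=f["tool_from_camera"]; P=P@T[:3,:3].T+T[:3,3]
    P=P@R.from_euler('xyz',rot,degrees=True).as_matrix().T+pos
    P[z<=0]=np.nan; return P
def cloud(f):
    h,w=f["range_z"].shape; v,u=np.mgrid[:h,:w]; z=f["range_z"]
    P=np.stack([(u-f["cx"])/f["fx"]*z,(v-f["cy"])/f["fy"]*z,z],-1)
    M=cv2.Rodrigues(f["rvec"])[0]; P=(P-f["tvec"])@M
    P[z<=0]=np.nan; return P
E
python3 - <<'E'
from h import *
W=pickle.load(open("wrist0.pkl","rb"))
P=cloud_wrist(W,np.array([574.5,0,213.1]),[-179.9,0,90])
def q(n,u,v): print(n,np.round(P[v,u],1))
for n,u,v in [("cap",345,127),("knob",313,228),("button",199,139),("guardL",257,100),("guardR",230,200),("bench",120,100),("block",330,180),("panel",222,150),("cornerFL",208,35)]: q(n,u,v)
c=W["color"][20:270,150:400][:,:,::-1]
cv2.imwrite("pics/wz.png",cv2.resize(c,None,fx=2.4,fy=2.4,interpolation=cv2.INTER_CUBIC))
z=P[...,2]; img=np.clip((z-30)/90*255,0,255); img=np.nan_to_num(img).astype(np.uint8)[20:270,150:400]
cv2.imwrite("pics/wh.png",cv2.applyColorMap(cv2.resize(img,None,fx=2.4,fy=2.4,interpolation=0),cv2.COLORMAP_JET))
for n,(r0,r1,c0,c1) in dict(scene=(150,240,190,310),side=(150,260,165,305)).items():
    f=pickle.load(open(n+"0.pkl","rb")); cv2.imwrite(f"pics/{n}z.png",cv2.resize(f["color"][r0:r1,c0:c1,::-1],None,fx=5,fy=5,interpolation=cv2.INTER_CUBIC))
E
```

```text
cap [656.6  65.5 108.4]
knob [631.3 -38.4  99.1]
button [511.8  51.   71.4]
guardL [573.5  89.9  90.8]
guardR [545.9 -10.1  92.8]
bench [385.6 105.3   1. ]
block [650.1   9.   83. ]
panel [534.3  37.1  55.3]
cornerFL [517.8 170.5  48. ]
```

View pics/wz.png

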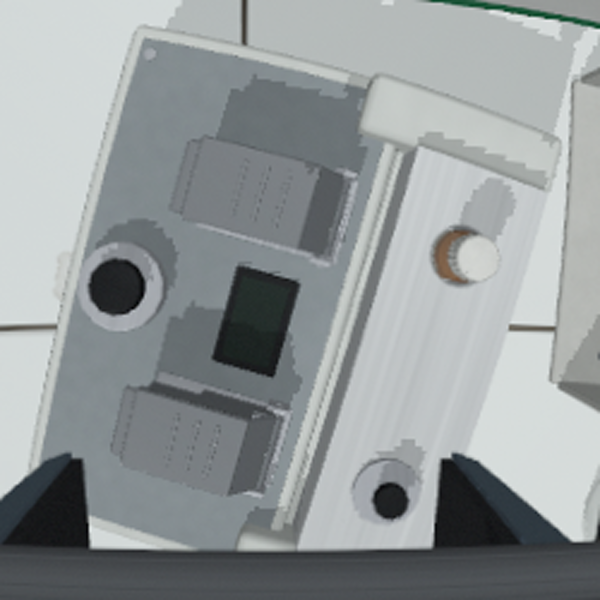

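View pics/wh.png

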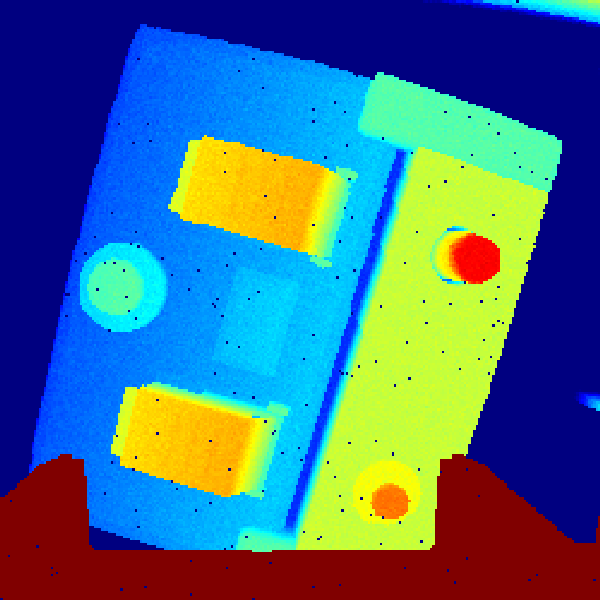

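View pics/sidez.png

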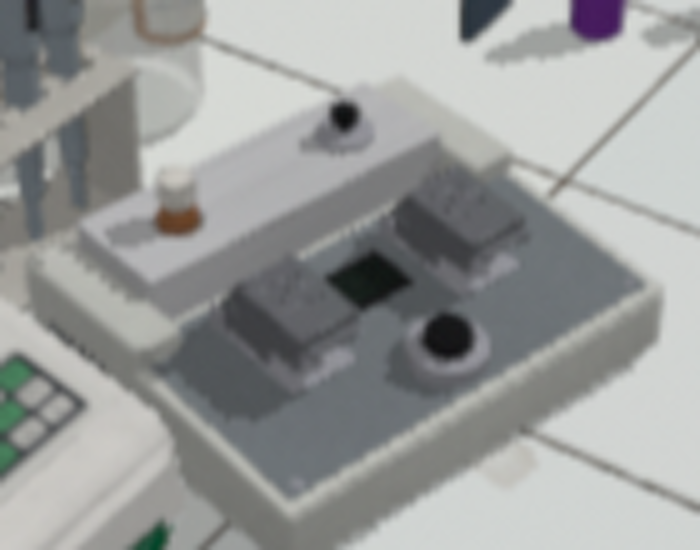

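```bash
python3 - <<'E'
from h import *
W=pickle.load(open("wrist0.pkl","rb"))
P=cloud_wrist(W,np.array([574.49,0,213.08]),[-179.895,0,90]); C=W["color"].astype(int)
v,u=np.mgrid[:384,:512]
def blob(m):
    n,l,s,c=cv2.connectedComponentsWithStats(m.astype(np.uint8)); i=1+np.argmax(s[1:,4]); return l==i
box=lambda a,b,c,d:(u>=a)&(u<b)&(v>=c)&(v<d)
Z=P[...,2]
def mid(m):
    X=P[m][:,:2].astype(np.float32); (c,r)=cv2.minEnclosingCircle(X); return np.round(c,1),round(r,1),np.round(np.nanmean(P[m],0),1)
cap=blob(box(325,365,110,150)&(Z>105)); print("cap",mid(cap))
knob=blob(box(300,330,210,245)&(Z>94)); print("knob",mid(knob))
fl=blob(box(290,335,200,245)&(Z>86)); print("flange",mid(fl))
bt=blob(box(175,220,115,165)&(C.sum(-1)<120)); print("button",mid(bt))
bz=blob(box(175,222,110,165)&(Z>58)); print("bezel",mid(bz))
for n,b in(("gL",box(215,300,70,132)),("gR",box(190,270,175,232))):
    g=blob(b&(Z>80)); r=cv2.minAreaRect(P[g][:,:2].astype(np.float32)); print(n,r, np.nanpercentile(P[g][:,2],[2,50,98]))
    np.save(n,P[g])
# yaw from block (z~83)
b=blob((abs(Z-82.5)<2.5)&box(270,400,70,262)); print("block",cv2.minAreaRect(P[b][:,:2].astype(np.float32)))
for n in("scene","side"):
    f=pickle.load(open(n+"0.pkl","rb")); Q=cloud(f)
    for nm,(x,y) in dict(block=(650,9),).items():
        m=(abs(Q[...,0]-x)<15)&(abs(Q[...,1]-y)<15); print(n,nm,np.nanmedian(Q[m],0))
    m=(Q[...,2]>94)&(abs(Q[...,0]-640)<50)&(abs(Q[...,1]-15)<75)&(Q[...,2]<125)
    for p in Q[m][::6]: print(np.round(p),end='')
E
```

```text
cap (array([660.2,  65.5]), 9.7, array([659.8,  65.4, 108.7]))
knob (array([630.8, -40.4]), 8.3, array([630.4, -39.4,  98.2]))
flange (array([629.7, -43. ]), 10.7, array([630. , -39.4,  96.9]))
button (array([510.3,  50.5]), 12.2, array([511.1,  51. ,  70.8]))
bezel (array([510.8,  50.4]), 21.0, array([512. ,  50.6,  65.6]))
gL ((571.7061767578125, 90.46928405761719), (36.661128997802734, 66.26433563232422), 74.40093231201172) [81.97101788 90.93292359 93.95976679]
gR ((542.2957153320312, -15.522804260253906), (36.716949462890625, 64.81514739990234), 74.57339477539062) [81.38075546 90.84606938 93.96463278]
block ((646.0618896484375, 13.529747009277344), (188.79713439941406, 62.969261169433594), 74.4766845703125)
scene block [647.30401129   9.62359794 317.78995779]
[663.  72. 107.][662.  65. 108.][656.  62. 108.][652.  61. 107.][653.  68.  99.][666.  57. 100.][662.  56.  99.][662.  55.  96.][633. -41. 100.][634. -43.  98.][634. -49.  98.]side block [649.41885638   9.72896906 198.89708859]
[636. -42.  98.][632. -37. 100.][633. -38.  96.][628. -31.  98.][626. -32.  95.][667.  65. 107.][653.  59. 109.][656.  64. 108.][656.  72. 110.][657.  75. 108.][661.  74. 102.][651.  63. 100.][651.  68. 100.][651.  71.  99.][591.  80.  94.]
```

```bash
cat >> h.py <<'E'
O=np.array([585.75,29.1,0]); YAW=np.radians(-15.5)
RC=R.from_euler('z',YAW).as_matrix()
toC=lambda P:(P-O)@RC
toW=lambda P:np.asarray(P)@RC.T+O
def sn(P): # panel coords (s from hinge unknown -> along from front edge), y, n
    c=toC(P); t=np.radians(5); dx=c[...,0]+108; dz=c[...,2]-48
    return np.stack([dx*np.cos(t)+dz*np.sin(t),c[...,1],-dx*np.sin(t)+dz*np.cos(t)],-1)
E
python3 - <<'E'
from h import *
np.set_printoptions(suppress=True)
W=pickle.load(open("wrist0.pkl","rb"))
P=cloud_wrist(W,np.array([574.49,0,213.08]),[-179.895,0,90])
S=sn(P)
def prof(S,y0,y1,lo=20,hi=130,st=3):
    for a in range(lo,hi,st):
        m=(S[...,1]>y0)&(S[...,1]<y1)&(S[...,0]>=a)&(S[...,0]<a+st)
        if m.sum(): print(a+st/2,np.round(np.nanpercentile(S[m][:,2],[5,50,95]),1),m.sum(), end=' | ')
    print()
prof(S,47,63); prof(S,-63,-50); print('button');prof(S,-4,4,5,60)
for n in("scene","side"):
    f=pickle.load(open(n+"0.pkl","rb"));Q=cloud(f);C=f["color"].astype(int)
    m=((C[...,2]>C[...,0]+50)&(C[...,2]>80)).astype(np.uint8)
    k,l,s,c=cv2.connectedComponentsWithStats(m)
    for i in range(1,k):
        if s[i,4]>25: print(n,c[i].round(),s[i,4],np.round(np.nanmedian(Q[l==i],0)))
E
```

```text
21.5 [-0.4  0.6  1.9] 36 | 24.5 [-1.   0.3  1.3] 39 | 27.5 [-0.7  0.5  1.7] 34 | 30.5 [-0.9  0.4  1.6] 35 | 33.5 [-0.7  0.4  1.7] 38 | 36.5 [-0.5  0.3  1.4] 38 | 39.5 [-0.5  0.3  1.9] 36 | 42.5 [-0.1  0.9  1.7] 13 | 48.5 [29.6 30.7 31.9] 17 | 51.5 [29.6 30.9 32.1] 44 | 54.5 [30.4 35.6 37.4] 27 | 57.5 [35.2 36.4 37.3] 51 | 60.5 [34.8 36.7 37.7] 47 | 63.5 [35.4 36.5 37.7] 50 | 66.5 [35.1 36.5 37.5] 48 | 69.5 [35.2 36.4 37.3] 50 | 72.5 [35.2 36.3 37.8] 49 | 75.5 [35.8 36.9 38.4] 51 | 78.5 [35.1 36.5 37.7] 48 | 81.5 [35.2 36.4 37.4] 51 | 84.5 [35.7 36.9 38.1] 51 | 87.5 [35.  36.4 38.3] 50 | 90.5 [35.5 36.5 37.5] 51 | 93.5 [35.4 36.9 38.4] 50 | 96.5 [35.3 36.3 37.6] 49 | 99.5 [35.3 36.3 37.5] 51 | 102.5 [35.1 36.5 37.7] 51 | 105.5 [31.3 34.1 36.3] 52 | 108.5 [26.3 28.7 31.7] 50 | 111.5 [21.2 23.9 26.4] 48 | 114.5 [15.4 18.6 21.2] 47 | 117.5 [ 9.8 12.  13.2] 41 | 120.5 [0.  1.2 2.8] 41 | 123.5 [-0.7  0.4  1.4] 38 | 126.5 [-0.9  0.4  1.7] 40 | 129.5 [-1.9 -0.5  0.7] 40 | 
21.5 [-1.1  0.3  1.5] 25 | 24.5 [-0.5  0.3  1.2] 26 | 27.5 [-0.5  0.4  1.3] 25 | 30.5 [-0.8  0.6  1.5] 28 | 33.5 [-0.5  
[... 891 characters left out ...]
 129.5 [-1.9 -0.4  0.7] 28 | 
button
6.5 [-1.  -0.2  0.4] 9 | 9.5 [10.6 10.6 10.6] 1 | 12.5 [10.6 11.4 12.2] 18 | 15.5 [10.9 11.4 12.1] 8 | 18.5 [19.2 20.2 20.8] 12 | 21.5 [19.7 20.6 21.4] 20 | 24.5 [19.6 20.3 21.1] 18 | 27.5 [19.6 20.5 21.4] 19 | 30.5 [19.7 20.4 21.5] 19 | 33.5 [19.5 20.6 21.8] 23 | 36.5 [19.2 20.2 21.8] 17 | 39.5 [19.7 20.4 21.2] 23 | 42.5 [10.6 16.1 21. ] 33 | 45.5 [10.  11.3 13.1] 20 | 48.5 [ 9.9 11.5 12.8] 18 | 51.5 [ 0.1  5.  11.6] 34 | 54.5 [-0.8  0.4  1.5] 19 | 57.5 [-0.9  0.7  1.8] 18 | 60.5 [-0.2  0.7  1.7] 21 | 
side [317. 137.] 28 [ 550. -380.   59.]
side [285. 141.] 33 [ 622. -307.   58.]
side [228. 292.] 650 [432. 274.  63.]
side [164. 349.] 99 [455. 449.  63.]
```

```bash
cat >> h.py <<'E'
def fromP(p,y,n):
    t=np.radians(5); return toW([-108+p*np.cos(t)-n*np.sin(t),y,48+p*np.sin(t)+n*np.cos(t)])
def ori(phi): # console frame, tilt from vertical; camera to front
    f=np.radians(phi); z=np.array([np.sin(f),0,-np.cos(f)]); x=np.array([-np.cos(f),0,-np.sin(f)])
    return RC@np.stack([x,np.cross(z,x),z],1)
def go(p,y,n,phi,pos,rot):
    R0=R.from_euler('xyz',rot,degrees=True).as_matrix(); t=fromP(p,y,n)
    return t.round(1), (R0.T@(t-pos)).round(1), R.from_matrix(R0.T@ori(phi)).as_rotvec().round(3)
def where(s):
    R0=R.from_euler('xyz',s["ee_rot"],degrees=True).as_matrix(); return sn(s["ee_pos"]).round(1), (RC.T@R0).round(3)
E
python3 - <<'E'
from h import *
print(go(12,55.4,90,30,np.array([575.0,0,214]),[180,0,90]))
E
```

```text
(array([500.4, 110.2, 138.7]), array([110.2, -74.6,  75.3]), array([-0.34 , -0.447, -1.269]))
```

Emit:
servo_tool:
  plan:
    - [[110,-75,40,-0.34,-0.447,-1.269,0],[110,-75,40,-0.34,-0.447,-1.269,0],[110,-75,40,-0.34,-0.447,-1.269,0],[110,-75,40,-0.34,-0.447,-1.269,0],[110,-75,40,-0.34,-0.447,-1.269,0],[110,-75,40,-0.34,-0.447,-1.269,0],[110,-75,40,-0.34,-0.447,-1.269,0],[110,-75,40,-0.34,-0.447,-1.269,0],[110,-75,60,-0.34,-0.447,-1.269,0],[110,-75,75,-0.34,-0.447,-1.269,0],[110,-75,75,-0.34,-0.447,-1.269,0],[110,-75,75,-0.34,-0.447,-1.269,0],[110,-75,75,-0.34,-0.447,-1.269,0],[110,-75,75,-0.34,-0.447,-1.269,0]]
  squeeze: 10

```text
time_s: 1.55
ee_pos: [501.0, 110.3, 140.0]
ee_rot: [179.9, 30.1, 164.4]
force: [0.3, -1.1, -0.1]
gripper_width: 0.9
```

```bash
python3 - <<'E'
from h import *
from workcell import *
s=state(); print(s["time_s"],s["ee_pos"],s["ee_rot"],s["gripper_width"],s["force"],s["qpos"].round()); print(where(s))
for n in("wrist","side"):
    f=grab_frame(n);pickle.dump(f,open(n+"1.pkl","wb")); cv2.imwrite(f"pics/{n}1.png",f["color"][:,:,::-1])
E
```

```text
1.55 [501.02796977 110.33833334 140.04216178] [179.90671676  30.09456544 164.44302296] 0.8859570572449338 [ 0.32956983 -1.10349109 -0.07344985] [ 23.   8. 124. -39.  30. -20.]
(array([12.7, 55.6, 91.3]), array([[-0.865,  0.   ,  0.501],
       [ 0.001,  1.   ,  0.001],
       [-0.501,  0.001, -0.865]]))
```

View pics/wrist1.png

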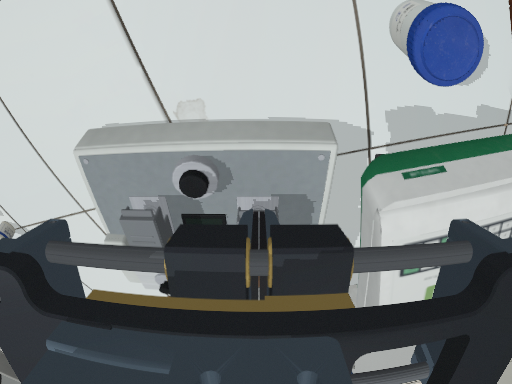

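View pics/side1.png

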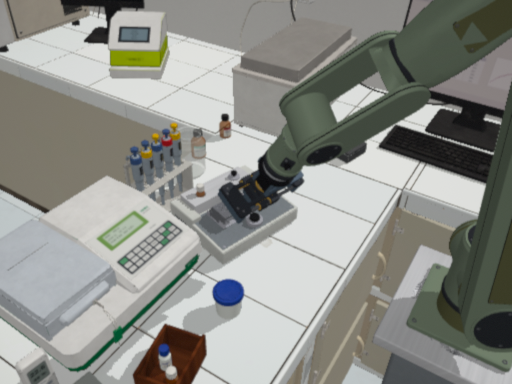

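```bash
python3 - <<'E'
from h import *
for n in("scene0","side0","side1"):
    f=pickle.load(open(n+".pkl","rb"));c=toC(cloud(f))
    for y0,y1 in((126,150),(150,180)):
      for x0,x1 in((-200,-100),(-100,0),(0,60)):
        m=(c[...,0]>x0)&(c[...,0]<x1)&(c[...,1]>y0)&(c[...,1]<y1)
        print(n,y0,x0,m.sum(),np.nanpercentile(c[m][:,2],[50,90,99]).round() if m.sum() else '')
s1=[501.03,110.34,140.04],[179.9,30.1,164.44]
for p in[(18,55.2,13,30),(18,55.2,60,30)]: print(p,go(*p,np.array([500.4,110.2,138.7]),[180,30,164.5]))
E
```

```text
scene0 126 -200 141 [-2.  0.  2.]
scene0 126 -100 2 [66. 71. 73.]
scene0 126 0 0 
scene0 150 -200 282 [-1. 55. 64.]
scene0 150 -100 632 [ 73. 103. 112.]
scene0 150 0 182 [ 63. 103. 121.]
side0 126 -200 150 [-1.  1.  3.]
side0 126 -100 188 [-1.  1.  2.]
side0 126 0 0 
side0 150 -200 192 [-1. 62. 64.]
side0 150 -100 471 [ 76. 111. 118.]
side0 150 0 7 [120. 123. 125.]
side1 126 -200 730 [229. 254. 262.]
side1 126 -100 184 [-1.  1.  3.]
side1 126 0 2 [49. 51. 52.]
side1 150 -200 190 [-0. 63. 65.]
side1 150 -100 476 [ 74. 111. 118.]
side1 150 0 6 [121. 123. 124.]
(18, 55.2, 13, 30) (array([512.6, 106.7,  62.5]), array([27.1, -0.1, 72.3]), array([ 0.,  0., -0.]))
(18, 55.2, 60, 30) (array([508.7, 107.8, 109.3]), array([ 7.2, -0.1, 29.7]), array([ 0.,  0., -0.]))
```

```bash
python3 - <<'E'
from h import *
from workcell import *
s=state()
for p in[(18,52,50,30),(18,52,13,30),(30,52,13,30)]: print(p,go(*p,s["ee_pos"],s["ee_rot"]))
E
```

```text
(18, 52, 50, 30) (array([508.7, 104.4,  99.4]), array([12.2, -3.4, 39.5]), array([ 0.001,  0.001, -0.001]))
(18, 52, 13, 30) (array([511.8, 103.6,  62.5]), array([27.9, -3.5, 73. ]), array([ 0.001,  0.001, -0.001]))
(30, 52, 13, 30) (array([523.3, 100.4,  63.6]), array([17. , -3.5, 78.1]), array([ 0.001,  0.001, -0.001]))
```

Emit:
servo_tool:
  plan:
    - [[6,-3.5,20,0,0,0,0],[12,-3.5,40,0,0,0,0],[18,-3.5,52,0,0,0,0],[22,-3.5,62,0,0,0,0],[26,-3.5,69,0,0,0,0],[28,-3.5,73,0,0,0,0],[28,-3.5,73,0,0,0,0],[28,-3.5,73,0,0,0,0]]

```text
time_s: 2.45
ee_pos: [511.3, 103.5, 62.1]
ee_rot: [180.0, 30.0, 164.5]
force: [0.1, -0.5, 0.3]
gripper_width: 0.9
```

```bash
python3 - <<'E'
from h import *
from workcell import *
s=state(); print(s["time_s"],s["ee_pos"],s["ee_rot"],s["force"]); print(where(s)[0])
for n in("wrist","side","scene"):
    f=grab_frame(n);pickle.dump(f,open(n+"2.pkl","wb"))
    r={"wrist":(90,230,90,340),"side":(150,250,165,305),"scene":(140,240,180,310)}[n]
    cv2.imwrite(f"pics/{n}2.png",cv2.resize(f["color"][r[0]:r[1],r[2]:r[3],::-1],None,fx=3 if n=="wrist" else 5,fy=3 if n=="wrist" else 5,interpolation=cv2.INTER_CUBIC))
for p in[(30,52,13,30),(36,52,13,30)]: print(p,go(*p,s["ee_pos"],s["ee_rot"]))
E
```

```text
2.45 [511.28235669 103.48069705  62.05770877] [179.97759216  30.03146441 164.5042397 ] [ 0.09859481 -0.4902595   0.27828088]
[17.5 51.8 12.6]
(30, 52, 13, 30) (array([523.3, 100.4,  63.6]), array([-11.5,   0.2,   4.9]), array([0.   , 0.001, 0.   ]))
(36, 52, 13, 30) (array([529. ,  98.8,  64.1]), array([-16.9,   0.2,   7.4]), array([0.   , 0.001, 0.   ]))
```

View pics/wrist2.png

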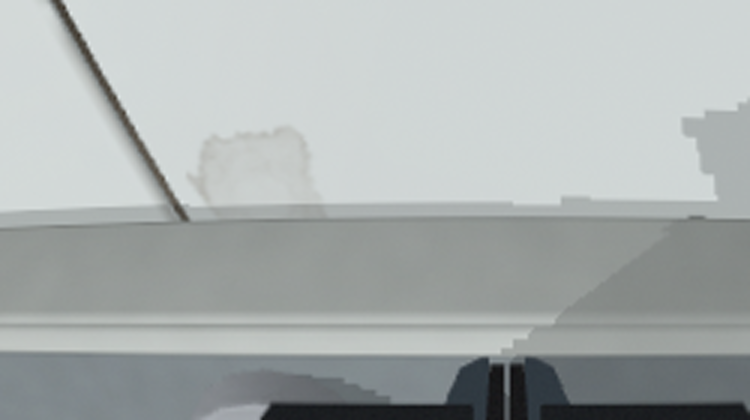

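View pics/scene2.png

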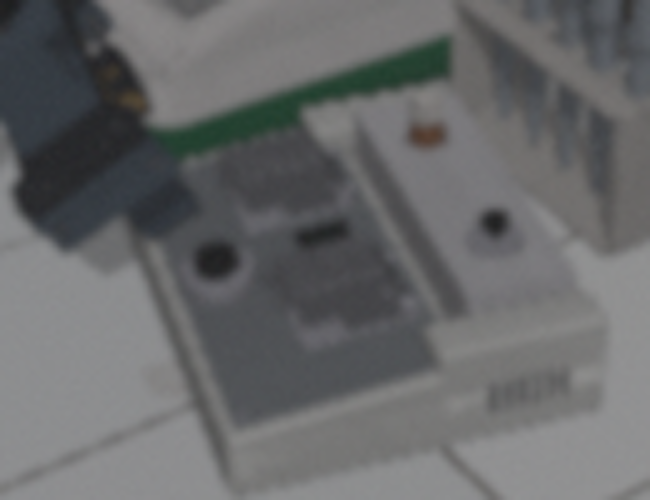

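View pics/side2.png

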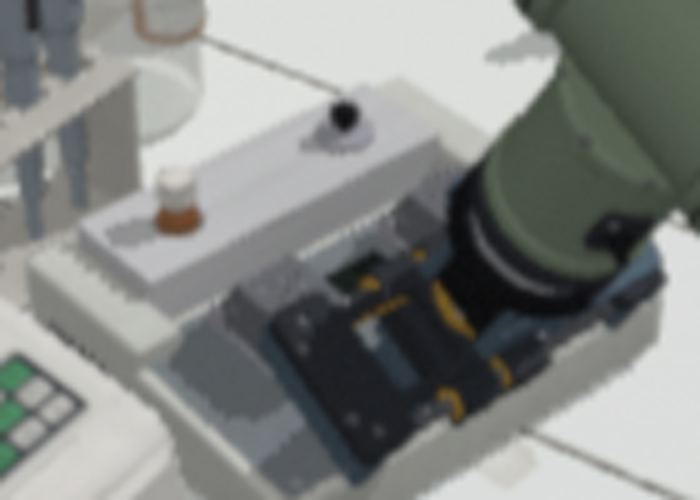

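Emit:
servo_tool:
  plan:
    - [[-5,0,2,0,0,0,0],[-10,0,4,0,0,0,0],[-14,0,6,0,0,0,0],[-18,0,6.5,0,0,0,0],[-20,0,5.5,0,0,0,0],[-22.5,0,4,0,0,0,0],[-25,0,2,0,0,0,0],[-28,0,-1,0,0,0,0],[-28,0,-1,0,0,0,0],[-28,0,-1,0,0,0,0]]

```text
time_s: 3.6
ee_pos: [533.9, 97.1, 76.9]
ee_rot: [180.0, 30.0, 164.5]
force: [0.4, 0.1, 0.0]
gripper_width: 0.1
```

```bash
cat > look.py <<'E'
import sys
from h import *
from workcell import *
k=sys.argv[1]
s=state(); print(s["time_s"],s["ee_pos"].round(1),s["ee_rot"].round(2),s["force"].round(1)); print(where(s)[0])
out=[]
for n in("side","scene"):
    f=grab_frame(n);pickle.dump(f,open(n+k+".pkl","wb"))
    r={"side":(160,245,165,275),"scene":(155,240,200,310)}[n]
    out.append(cv2.resize(f["color"][r[0]:r[1],r[2]:r[3],::-1],(400,309),interpolation=cv2.INTER_CUBIC))
cv2.imwrite(f"pics/l{k}.png",np.hstack(out))
E
python3 look.py 3
```

```text
3.6 [533.9  97.1  76.9] [179.98  30.03 164.51] [0.4 0.1 0. ]
[42.2 51.7 25.3]
```

View pics/l3.png

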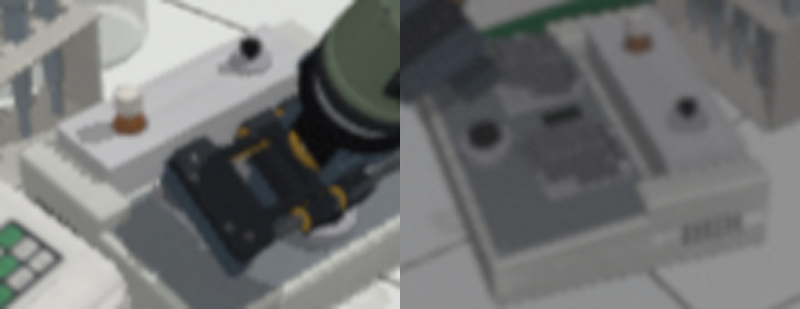

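```bash
cat > prof.py <<'E'
import sys
from h import *
k=sys.argv[1]
for cam in("scene","side"):
  f=pickle.load(open(f"{cam}{k}.pkl","rb"));S=sn(cloud(f))
  print(cam)
  for a in range(40,125,5):
    m=(S[...,1]>38)&(S[...,1]<72)&(S[...,0]>=a)&(S[...,0]<a+5)
    if m.sum(): print(a+2.5,np.sort(S[m][:,2]).round().astype(int).tolist()[-14:])
E
python3 prof.py 3
```

```text
scene
42.5 [33, 37, 42, 46, 47, 48, 52, 53, 56, 116, 118, 118, 119, 120]
47.5 [32, 32, 35, 36, 40, 41, 41, 41, 47, 49, 51, 53, 54, 57]
52.5 [0, 0, 1, 32, 34, 34, 35, 39, 41, 41, 44, 46, 46, 51]
57.5 [31, 36, 38, 42, 42, 42, 42, 43, 43, 43, 44, 44, 44, 45]
62.5 [42, 42, 43, 45, 45, 45, 45, 46, 46, 48, 48, 49, 49, 49]
67.5 [1, 2, 3, 24, 36, 45, 46, 47, 47, 48, 48, 48, 48, 49]
72.5 [10, 10, 45, 45, 45, 46, 46, 46, 46, 47, 47, 47, 47, 48]
77.5 [3, 3, 8, 43, 44, 44, 45, 45, 45, 45, 45, 45, 45, 46]
82.5 [2, 5, 22, 37, 42, 42, 43, 43, 44, 44, 44, 45, 45, 46]
87.5 [35, 36, 41, 41, 42, 42, 42, 43, 43, 43, 43, 43, 44, 44]
92.5 [12, 23, 27, 39, 40, 40, 41, 42, 42, 43, 43, 43, 43, 43]
97.5 [4, 14, 37, 38, 40, 40, 40, 40, 40, 40, 41, 41, 42, 42]
102.5 [23, 33, 37, 38, 38, 38, 38, 39, 40, 40, 40, 40, 41, 41]
107.5 [2, 36, 36, 37, 37, 38, 38, 38, 38, 41]
112.5 [1, 9, 13, 13, 22, 37, 38, 38, 38, 39]
117.5 [8, 11, 12, 13, 15]
122.5 [-2]
side
62.5 [44, 45, 46, 46, 47, 48, 49, 50, 50]
67.5 [47, 47]
72.5 [48, 48]
77.5 [1, 45, 46]
87.5 [-1, 0, 1]
92.5 [-1, 0, 1, 2, 9]
97.5 [-1, 0, 1, 1]
102.5 [0, 13]
107.5 [0, 11, 11, 13]
112.5 [0, 5, 14, 18]
```

Emit:
servo_tool:
  plan:
    - [[-2.5,0,-2.5,0,0,0,0],[-5,0,-5,0,0,0,0],[-7,0,-7.5,0,0,0,0],[-9,0,-10,0,0,0,0],[-11,0,-12,0,0,0,0],[-12.5,0,-14,0,0,0,0],[-12.5,0,-14,0,0,0,0],[-12.5,0,-14,0,0,0,0]]

```text
time_s: 4.5
ee_pos: [537.4, 96.0, 95.1]
ee_rot: [180.0, 30.0, 164.5]
force: [-0.3, 0.6, 0.3]
gripper_width: 0.4
```

```bash
python3 look.py 4; python3 prof.py 4
```

```text
4.5 [537.4  96.   95.1] [179.99  30.01 164.51] [-0.3  0.6  0.3]
[47.5 51.5 43.1]
scene
42.5 [59, 62, 62, 65, 65, 68, 70, 72, 145, 145, 147, 150, 150, 151]
47.5 [60, 62, 63, 64, 67, 70, 73, 74, 133, 135, 136, 137, 140, 141]
52.5 [47, 52, 52, 54, 55, 58, 63, 66, 67, 68, 71, 71, 72, 75]
57.5 [2, 2, 47, 49, 52, 55, 57, 59, 61, 62, 62, 64, 65, 68]
62.5 [1, 2, 2, 2, 2, 46, 52, 53, 54, 54, 55, 55, 55, 56]
67.5 [21, 25, 25, 27, 27, 50, 53, 53, 54, 54, 54, 56, 56, 58]
72.5 [52, 52, 53, 54, 55, 55, 56, 56, 57, 57, 57, 58, 58, 58]
77.5 [4, 4, 5, 5, 10, 13, 53, 55, 57, 57, 58, 58, 58, 59]
82.5 [45, 48, 50, 52, 53, 53, 53, 53, 53, 54, 54, 54, 55, 55]
87.5 [2, 14, 14, 41, 45, 49, 50, 50, 50, 51, 52, 52, 53, 54]
92.5 [13, 26, 47, 48, 48, 49, 49, 50, 50, 50, 50, 50, 50, 51]
97.5 [-1, 0, 2, 21, 39, 42, 46, 46, 47, 47, 48, 48, 49, 49]
102.5 [12, 30, 40, 43, 43, 44, 45, 45, 45, 46, 46, 46, 47, 47]
107.5 [24, 31, 33, 35, 41, 41, 42, 42, 43, 43, 43, 44, 44, 45]
112.5 [-1, 9, 16, 23, 39, 39, 39, 40, 40, 40, 40, 41, 41, 42]
117.5 [11, 12, 14, 17, 17, 20, 25, 32, 38, 38, 39, 39, 40]
122.5 [1]
side
42.5 [0, 0, 0, 1, 1, 1, 1, 2, 89, 91, 140, 144, 148, 148]
47.5 [0, 0, 0, 0, 0, 1, 1, 1, 1, 1, 2, 2, 3, 3]
52.5 [-2, -1, -1, -1, 0, 0, 1, 1, 2, 2]
57.5 [0, 0, 2, 4]
62.5 [-2, 0, 2, 3]
67.5 [-3, -2, 0, 3, 4, 59]
72.5 [0, 1, 2, 4, 59]
77.5 [-1, 0, 0, 1, 1, 2, 2, 3, 3, 17]
82.5 [-1, 1, 2, 3, 20, 21]
87.5 [0, 0, 1, 1, 2, 2, 3, 3, 4, 17]
92.5 [-1, 3, 3, 11, 14]
97.5 [-1, 0, 0, 1, 3, 9, 13, 15, 16, 18, 22, 23, 26, 26]
102.5 [-1, 0, 1, 2, 4, 10, 11, 16, 27, 27, 30]
107.5 [0, 3, 5, 10, 15, 21, 24, 24, 30, 32]
112.5 [0, 4, 9, 14, 15, 17, 19, 27, 30, 31]
117.5 [23, 32]
122.5 [4]
```

View pics/l4.png

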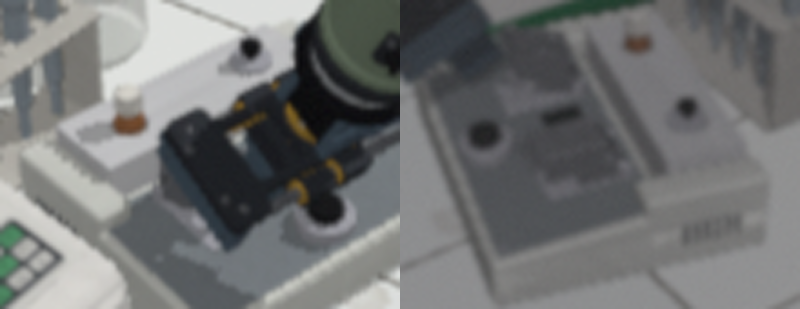

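Emit:
servo_tool:
  plan:
    - [[2,0,3,0,0,0,0],[4.5,0,6.5,0,0,0,0],[7,0,10,0,0,0,0],[9,0,13,0,0,0,0],[11,0,15.5,0,0,0,0],[13,0,18,0,0,0,0],[14.5,0,21,0,0,0,0],[15.5,0,23.5,0,0,0,0],[15.5,0,23.5,0,0,0,0],[15.5,0,23.5,0,0,0,0]]

```text
time_s: 5.6
ee_pos: [536.0, 96.4, 66.9]
ee_rot: [-180.0, 30.0, 164.5]
force: [0.1, -1.1, 0.3]
gripper_width: 0.5
```

```bash
python3 look.py 5; python3 prof.py 5|head -18
```

```text
5.6 [536.   96.4  66.9] [-180.     30.01  164.52] [ 0.1 -1.1  0.3]
[43.5 51.6 15.1]
scene
42.5 [28, 30, 31, 34, 36, 38, 41, 42, 44, 105, 109, 114, 115, 115]
47.5 [21, 22, 24, 24, 31, 31, 32, 36, 37, 40, 41, 43, 44, 47]
52.5 [1, 1, 19, 23, 26, 26, 31, 31, 35, 39, 40, 40, 40, 44]
57.5 [21, 26, 26, 29, 29, 37, 37, 40, 40, 40, 40, 41, 42, 42]
62.5 [39, 39, 42, 43, 43, 43, 44, 44, 44, 44, 45, 45, 46, 46]
67.5 [24, 34, 43, 43, 43, 43, 43, 43, 44, 44, 44, 45, 45, 45]
72.5 [6, 26, 30, 35, 42, 43, 43, 43, 43, 43, 44, 44, 44, 44]
77.5 [11, 39, 40, 41, 41, 42, 42, 43, 43, 43, 43, 43, 43, 45]
82.5 [18, 33, 37, 39, 40, 40, 41, 41, 42, 42, 42, 42, 43, 44]
87.5 [18, 21, 39, 39, 40, 40, 40, 41, 41, 41, 41, 42, 42, 42]
92.5 [-2, 0, 1, 8, 29, 38, 39, 39, 40, 40, 40, 41, 41, 42]
97.5 [13, 14, 38, 38, 38, 38, 38, 39, 39, 40, 40, 41, 41, 41]
102.5 [25, 35, 37, 38, 38, 38, 39, 39, 39, 39, 39, 39, 40, 41]
107.5 [4, 35, 36, 37, 37, 37, 37, 37, 38, 38, 40]
112.5 [1, 1, 8, 10, 13, 32, 36]
117.5 [12, 22]
122.5 [-1, 0, 0, 0]
```

Emit:
servo_tool:
  plan:
    - [[-2.7,0,1.3,0,0,0,0],[-5.4,0,2.5,0,0,0,0],[-8,0,3.8,0,0,0,0],[-10.5,0,5,0,0,0,0],[-13,0,6,0,0,0,0],[-15.4,0,7.2,0,0,0,0],[-15.4,0,7.2,0,0,0,0]]

```text
time_s: 6.4
ee_pos: [553.0, 91.8, 68.6]
ee_rot: [180.0, 30.0, 164.5]
force: [-0.1, -0.7, 0.2]
gripper_width: 0.8
```

```bash
python3 look.py 6; python3 prof.py 6|head -18
```

```text
6.4 [553.   91.8  68.6] [179.98  30.05 164.49] [-0.1 -0.7  0.2]
[61.2 51.7 15.4]
scene
42.5 [30, 30, 115, 115, 116, 117, 117, 117, 117, 117, 118, 118, 118, 119]
47.5 [116, 117, 118, 119, 119, 119, 119, 120, 120, 120, 121, 121, 121, 122]
52.5 [119, 120, 120, 120, 121, 121, 121, 121, 121, 121, 122, 122, 123, 124]
57.5 [25, 26, 29, 29, 32, 33, 38, 41, 42, 111, 114, 116, 116, 120]
62.5 [26, 27, 27, 31, 34, 35, 40, 40, 42, 43, 45, 106, 108, 110]
67.5 [3, 3, 15, 21, 26, 30, 31, 34, 34, 38, 38, 41, 42, 43]
72.5 [3, 19, 23, 23, 26, 28, 32, 36, 37, 51, 57, 57, 58, 59]
77.5 [20, 25, 31, 49, 55, 56, 56, 56, 56, 57, 57, 57, 58, 58]
82.5 [19, 19, 50, 53, 53, 54, 54, 54, 54, 55, 55, 55, 56, 56]
87.5 [3, 3, 31, 38, 45, 49, 51, 51, 51, 53, 53, 53, 54, 54]
92.5 [19, 30, 48, 49, 49, 49, 50, 50, 50, 50, 50, 50, 51, 52]
97.5 [0, 0, 24, 35, 38, 45, 45, 46, 47, 47, 47, 47, 48, 48]
102.5 [12, 12, 16, 37, 42, 43, 43, 44, 44, 45, 45, 46, 47, 47]
107.5 [0, 29, 31, 42, 42, 42, 42, 43, 44, 44, 44, 44, 44, 44]
112.5 [39, 39, 40, 40, 41, 41, 41, 42]
117.5 [10, 12, 14, 14, 20, 21, 32, 37, 38, 38, 38, 39, 39, 39]
122.5 [-2]
```

View pics/l6.png

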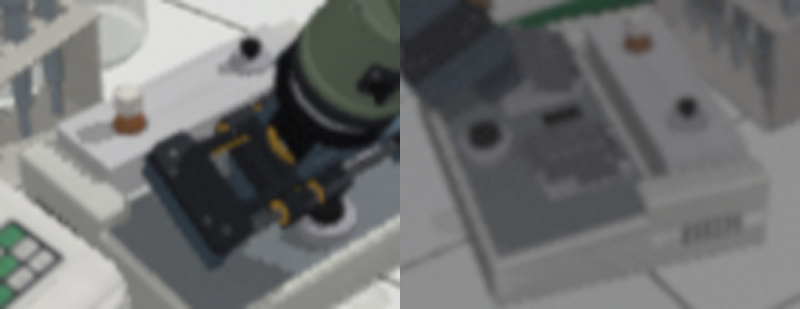

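Emit:
servo_tool:
  plan:
    - [[-1,0,0.5,0,0,0,0],[-1.8,0,0.8,0,0,0,0],[-2.4,0,1.1,0,0,0,0],[-2.4,0,1.1,0,0,0,0]]

```text
time_s: 6.9
ee_pos: [554.1, 91.2, 68.2]
ee_rot: [-180.0, 29.9, 164.5]
force: [-3.3, 0.8, -0.2]
gripper_width: 0.3
```

```bash
python3 - <<'E'
from h import *
from workcell import *
s=state(); print(where(s)[0],s["force"],s["torque"])
f=grab_frame("wrist"); cv2.imwrite("pics/w7.png",f["color"][:,:,::-1])
f=grab_frame("scene"); S=sn(cloud(f)); C=f["color"]
m=(S[...,1]>20)&(S[...,1]<95)&(S[...,0]>30)&(S[...,0]<125)&(S[...,2]<80)
v,u=np.nonzero(m); print(u.min(),u.max(),v.min(),v.max())
c=C[v.min()-5:v.max()+5,u.min()-5:u.max()+5,::-1]; c=cv2.convertScaleAbs(c,alpha=1.7)
cv2.imwrite("pics/s7.png",cv2.resize(c,None,fx=8,fy=8,interpolation=cv2.INTER_CUBIC))
E
```

```text
[62.4 51.3 14.8] [-3.28530761  0.7977746  -0.23360564] [0.34131676 0.70012818 0.01722306]
217 253 162 189
```

View pics/s7.png

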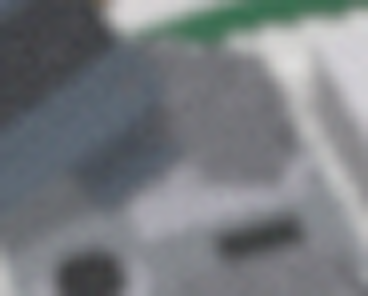

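Emit:
servo_tool:
  plan:
    - [[-0.7,0,0.3,0,0,0,0],[-1.4,0,0.6,0,0,0,0],[-1.4,0,0.6,0,0,0,0]]

```text
time_s: 7.3
ee_pos: [554.7, 90.9, 68.1]
ee_rot: [-180.0, 29.9, 164.5]
force: [-8.3, 3.1, 2.4]
gripper_width: 0.8
```

```bash
python3 - <<'E'
from h import *
from workcell import *
s=state(); print(where(s)[0],s["force"],s["torque"])
E
```

```text
[63.1 51.2 14.6] [-8.25506426  3.14713144  2.40474459] [0.61660092 1.30409327 0.11369901]
```

View pics/w7.png

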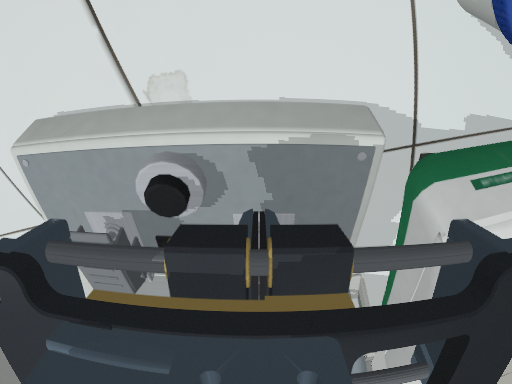

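Emit:
servo_tool:
  plan:
    - [[2.7,0,-1.3,0,0,0,0],[6.5,0,-3,0,0,0,0],[10,0,-4.7,0,0,0,0],[13.5,0,-6.3,0,0,0,0],[17,0,-8,0,0,0,0],[20.5,0,-9.6,0,0,0,0],[24,0,-11.2,0,0,0,0],[28,0,-13,0,0,0,0],[32,0,-15,0,0,0,0],[36,0,-16.8,0,0,0,0],[41,0,-19,0,0,0,0],[41,0,-19,0,0,0,0]]

```text
time_s: 8.5
ee_pos: [512.0, 102.9, 64.5]
ee_rot: [-180.0, 30.0, 164.6]
force: [0.7, -0.2, 1.3]
gripper_width: 0.6
```

```bash
python3 look.py 8; python3 prof.py 8|head -18;  python3 - <<'E'
from h import *
from workcell import *
s=state()
print(go(17,50,90,30,s["ee_pos"],s["ee_rot"]),go(30.5,0.5,60,0,s["ee_pos"],s["ee_rot"]))
E
```

```text
8.5 [512.  102.9  64.5] [-179.97   29.97  164.57] [ 0.7 -0.2  1.3]
[18.6 51.4 14.9]
scene
42.5 [-3, -2, -2, -1, -1, -1, -1, 0, 0, 0, 0, 1, 1, 2]
47.5 [-2, -1, -1, -1, -1, -1, 0, 1, 1, 2, 3, 30]
52.5 [2, 27, 28, 29, 29, 29, 30, 30, 30, 30, 30, 31, 31, 31]
57.5 [29, 30, 30, 32, 34, 34, 35, 35, 35, 35, 36, 36, 36, 36]
62.5 [2, 3, 34, 34, 34, 35, 35, 35, 35, 35, 36, 36, 37, 37]
67.5 [18, 28, 34, 34, 35, 35, 35, 36, 36, 36, 36, 36, 36, 36]
72.5 [15, 19, 34, 35, 35, 35, 36, 36, 36, 36, 37, 37, 37, 37]
77.5 [34, 34, 34, 34, 35, 35, 36, 36, 37, 37, 37, 37, 37, 37]
82.5 [2, 3, 16, 33, 35, 35, 35, 36, 36, 36, 36, 36, 37, 37]
87.5 [14, 25, 32, 33, 35, 35, 36, 36, 36, 36, 36, 37, 37]
92.5 [33, 34, 34, 35, 35, 35, 36, 36, 36, 36, 37, 37, 37, 38]
97.5 [6, 9, 20, 31, 33, 35, 35, 35, 36, 36, 37, 37, 37, 38]
102.5 [12, 16, 33, 34, 34, 34, 34, 35, 36, 36, 36, 37, 37, 37]
107.5 [6, 14, 26, 29, 31, 31, 31, 35, 35, 36]
112.5 [1, 1, 2, 2, 9, 11, 21, 21, 21, 22, 23, 24, 25, 29]
117.5 [10, 12, 17, 17]
122.5 [-1, 2, 2]
(array([503.8, 103.7, 139.1]), array([-29.5,  -1.7, -68.8]), array([0.   , 0.   , 0.001])) (array([506.1,  51.7, 110.4]), array([-29. , -51.2, -35.9]), array([0.   , 0.524, 0.001]))
```

View pics/l8.png

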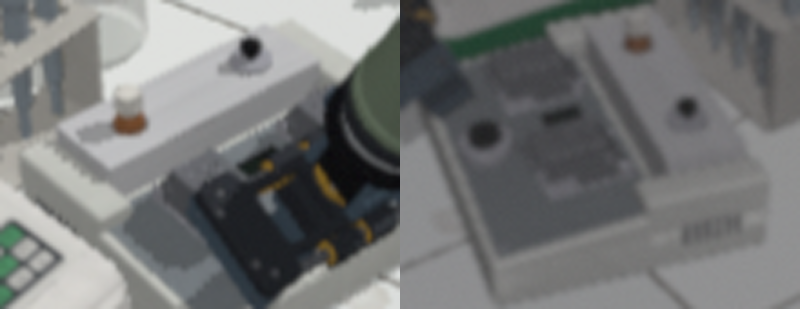

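```bash
 python3 - <<'E'
from h import *
from workcell import *
s=state()
print(go(30.5,0.3,45,5,s["ee_pos"],s["ee_rot"]))
E
```

```text
(array([507.3,  51.2,  95.5]), array([-22.7, -51.4, -22.3]), array([0.   , 0.437, 0.001]))
```

Emit:
servo_tool:
  plan:
    - [[0,0,-20,0,0,0,0],[-5,0,-45,0,0,0,0],[-15,-15,-45,0,0.14,0,0],[-22,-35,-40,0,0.28,0,0],[-23,-51.5,-32,0,0.437,0,0],[-23,-51.5,-22.5,0,0.437,0,0],[-23,-51.5,-22.5,0,0.437,0,0],[-23,-51.5,-22.5,0,0.437,0,0],[-23,-51.5,-22.5,0,0.437,0,0]]

```text
time_s: 9.5
ee_pos: [507.0, 50.5, 95.3]
ee_rot: [-179.9, 5.0, 164.5]
force: [-0.3, -0.9, -0.4]
gripper_width: 0.5
```

```bash
python3 look.py 9; python3 prof.py 9|sed -n 2,14p|cut -c1-80;  python3 - <<'E'
from h import *
from workcell import *
s=state()
print(where(s))
for n in (21,13.5):print(go(30.5,0.3,n,5,s["ee_pos"],s["ee_rot"]))
E
```

```text
9.5 [507.   50.5  95.3] [-179.94    4.97  164.46] [-0.3 -0.9 -0.4]
[30.4 -0.5 44.8]
42.5 [0, 1, 1, 2, 2]
47.5 [-2, -1, 0, 0, 0]
52.5 [-3, -2, -1, 0, 4]
57.5 [-1, -1, 0, 0, 2]
62.5 [-2, -1, -1, 0, 1, 2, 2, 3, 21, 30]
67.5 [-1, 0, 0, 1, 1, 2, 2, 35]
72.5 [0, 0, 1, 2, 3, 18, 22, 29, 36]
77.5 [-2, -1, 0, 0, 0, 1, 1]
82.5 [-3, 2, 4]
87.5 [11, 13]
92.5 [5, 22, 36]
97.5 [2, 24, 33, 33, 33, 34, 36, 36, 37, 37, 37]
102.5 [13, 30, 33, 34, 34, 35, 35, 35, 35, 35, 36, 36, 37]
(array([29.3, -0.1, 44.9]), array([[-0.996, -0.001,  0.086],
       [-0.001,  1.   , -0.001],
       [-0.086, -0.001, -0.996]]))
(array([509.3,  50.6,  71.6]), array([-1.3,  0.4, 23.9]), array([-0.001, -0.001,  0.001]))
(array([509.9,  50.4,  64.1]), array([-1.3,  0.4, 31.4]), array([-0.001, -0.001,  0.001]))
```

View pics/l9.png

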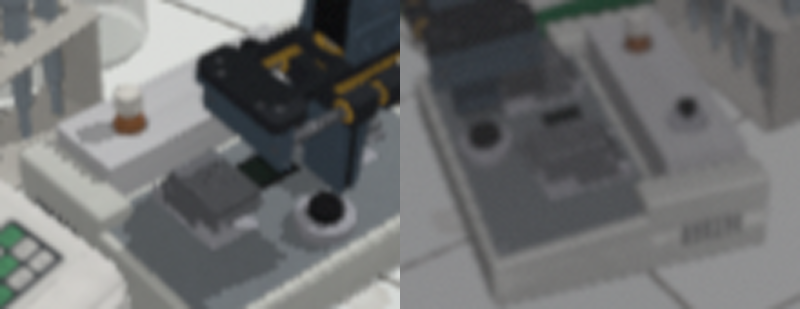

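Emit:
servo_tool:
  plan:
    - [[-0.5,0,8,0,0,0,0],[-1,0,16,0,0,0,0],[-1,0,22,0,0,0,0],[-1,0,24.5,0,0,0,0],[-1,0,27,0,0,0,0],[-1,0,29,0,0,0,0],[-1,0,31,0,0,0,0],[-1,0,31,0,0,0,0],[-1,0,31,0,0,0,0]]

```text
time_s: 10.5
ee_pos: [510.1, 50.1, 66.7]
ee_rot: [180.0, 4.9, 164.5]
force: [-7.3, 2.7, 17.2]
gripper_width: 0.4
```

```bash
python3 look.py 10
```

```text
10.5 [510.1  50.1  66.7] [179.99   4.92 164.49] [-7.3  2.7 17.2]
[31.  0. 16.]
```

Emit:
servo_tool:
  plan:
    - [[0,0,0.6,0,0,0,0],[0,0,0.6,0,0,0,0]]

```text
time_s: 10.8
ee_pos: [510.2, 50.1, 66.6]
ee_rot: [180.0, 4.9, 164.5]
force: [-9.0, 1.7, 20.5]
gripper_width: 0.3
```

View pics/l10.png

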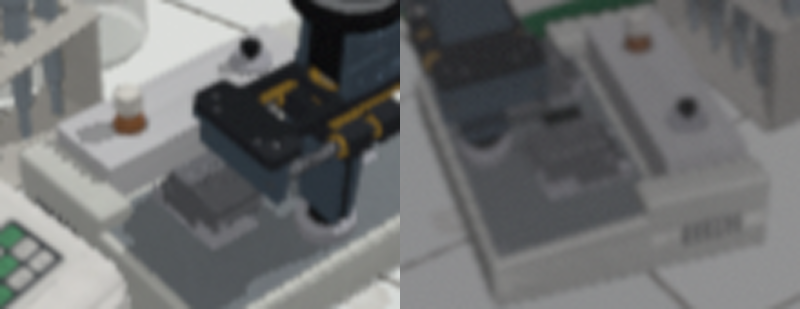

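Emit:
servo_tool:
  plan:
    - [[0,0,-4,0,0,0,0],[0,0,-12,0,0,0,0],[0,0,-30,0,0,0,0],[0,0,-60,0,0,0,0],[0,0,-95,0,0,0,0],[0,0,-130,0,0,0,0],[0,0,-150,0,0,0,0],[0,0,-150,0,0,0,0],[0,0,-150,0,0,0,0]]

```text
time_s: 11.7
ee_pos: [498.5, 53.2, 213.4]
ee_rot: [-180.0, 5.0, 164.5]
force: [-0.7, -0.0, -0.1]
gripper_width: 0.5
```

```bash
python3 look.py 11; python3 prof.py 11|cut -c1-90|head -18; python3 - <<'E'
from h import *
from workcell import *
s=state(); f=grab_frame("wrist"); cv2.imwrite("pics/w11.png",f["color"][:,:,::-1])
S=sn(cloud_wrist(f,s["ee_pos"],s["ee_rot"]))
m=(abs(S[...,0]-30)<8)&(abs(S[...,1])<8); print("button n",np.nanmedian(S[m][:,2]))
for y in(55,-55):
  for a,b in((50,53),(60,70),(90,100)):
    m=(S[...,0]>a)&(S[...,0]<b)&(abs(S[...,1]-y)<10)&(S[...,2]<90); print(y,a,m.sum(),np.nanmedian(S[m][:,2]) if m.sum() else '')
for n in("scene","side"):
    f=grab_frame(n);Q=cloud(f);C=f["color"].astype(int)
    m=((C[...,2]>C[...,0]+50)&(C[...,2]>80)).astype(np.uint8)
    k,l,s,c=cv2.connectedComponentsWithStats(m)
    for i in range(1,k):
        if s[i,4]>25: print(n,c[i].round(),s[i,4],np.round(np.nanmedian(Q[l==i],0)))
    m=(Q[...,2]>94)&(abs(Q[...,0]-645)<40)&(abs(Q[...,1]-15)<75)&(Q[...,2]<112)
    for lab,sel in(("cap",Q[...,1]>20),("knob",Q[...,1]<20)): print(lab,np.nanmean(Q[m&sel],0).round(1))
    f=pickle.load(open(n+"0.pkl","rb"));Q=cloud(f)
    m=(Q[...,2]>94)&(abs(Q[...,0]-645)<40)&(abs(Q[...,1]-15)<75)&(Q[...,2]<112)
    for lab,sel in(("cap0",Q[...,1]>20),("knob0",Q[...,1]<20)): print(lab,np.nanmean(Q[m&sel],0).round(1))
E
```

```text
11.7 [498.5  53.2 213.4] [-180.      4.98  164.52] [-0.7 -0.  -0.1]
[ 3.180e+01 -1.000e-01  1.633e+02]
scene
42.5 [-2, -2, -1, -1, -1, -1, -1, -1, 0, 0, 0, 0, 1, 1]
47.5 [-3, -1, -1, -1, -1, -1, 0, 0, 0, 0, 0, 1, 29, 31]
52.5 [0, 1, 2, 25, 28, 29, 29, 29, 29, 30, 30, 30, 30, 31]
57.5 [29, 29, 29, 35, 35, 35, 35, 35, 35, 36, 36, 36, 37, 38]
62.5 [1, 12, 33, 33, 34, 34, 35, 35, 36, 36, 36, 36, 37, 38]
67.5 [2, 2, 33, 33, 34, 34, 35, 35, 36, 36, 36, 36, 36, 37]
72.5 [2, 30, 34, 35, 35, 35, 35, 36, 36, 36, 36, 37, 37, 37]
77.5 [2, 3, 28, 33, 34, 35, 35, 35, 36, 36, 36, 37, 37, 38]
82.5 [16, 20, 35, 35, 35, 35, 35, 35, 35, 36, 36, 36, 37, 37]
87.5 [15, 16, 17, 34, 35, 35, 36, 36, 36, 36, 36, 37, 38, 38]
92.5 [30, 33, 34, 34, 35, 35, 35, 35, 35, 35, 37, 37, 37]
97.5 [11, 14, 18, 34, 35, 36, 36, 36, 36, 37, 37, 37, 38, 38]
102.5 [13, 19, 34, 34, 34, 35, 35, 35, 35, 36, 36, 36, 36, 37]
107.5 [0, 8, 14, 28, 31, 33, 33, 35, 36, 36]
112.5 [-2, -2, 1, 2, 11, 12, 19, 22, 22, 24, 26, 28]
117.5 [10, 11, 11, 12, 14, 15, 18, 20]
122.5 [-1, 0, 1, 2]
button n 216.83722527812378
55 50 93 29.94888144881751
55 60 167 36.57898445400536
55 90 0 
-55 50 92 30.346305896258706
-55 60 165 36.59444492654356
-55 90 0 
cap [659.1  60.4 103.5]
knob [630.9 -43.3  97. ]
cap0 [659.1  60.6 103.4]
knob0 [631.5 -43.3  97.7]
side [317. 137.] 28 [ 551. -379.   59.]
side [228. 292.] 648 [433. 274.  62.]
side [164. 349.] 99 [455. 449.  63.]
cap [656.9  67.8 104.4]
knob [628.1 -38.6  98. ]
cap0 [656.8  67.9 104.5]
knob0 [628.5 -38.9  97.5]
```

View pics/w11.png

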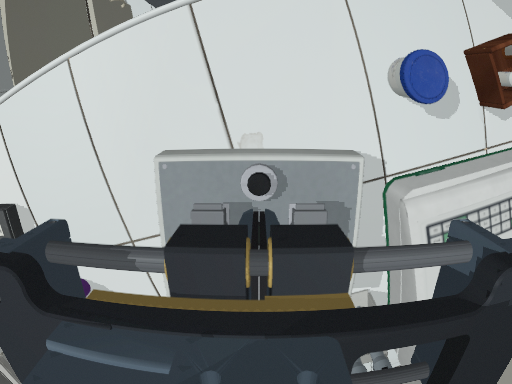

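View pics/l11.png

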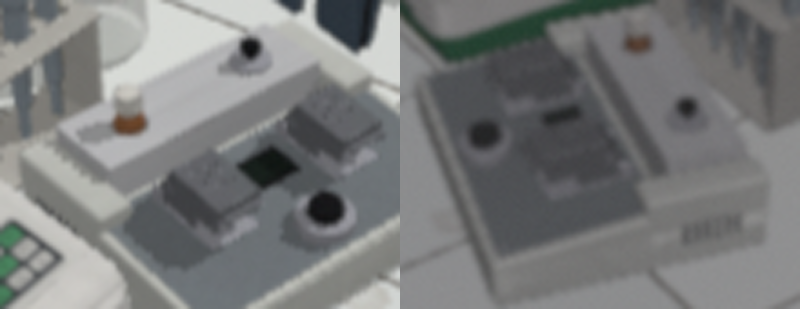

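```bash
python3 - <<'E'
from h import *
for k in("0","11"):
  for c in("side","scene"):
    S=sn(cloud(pickle.load(open(c+k+".pkl","rb"))))
    m=(abs(S[...,0]-30.5)<8)&(abs(S[...,1])<8)&(S[...,2]<60); print(k,c,m.sum(),np.nanmedian(S[m][:,2]))
from workcell import *
print(state()["time_s"],state()["force"]); job_done()
E
```

```text
0 side 34 20.40756671467961
0 scene 23 19.45634482987162
11 side 31 20.349390329795355
11 scene 20 19.213505191496754
11.95 [-0.46229848 -0.6313928  -0.87240657]
the job is handed in; nothing more can be done
```

I ran the whole sequence on the left well and handed the job in at about 12 s. The one thing I couldn't see directly was the toggle itself.

**What I did:**
- The vial is in the left well and the plug is in the right one.
- I pushed a closed, slanted fingertip under the left guard's lip and lifted the guard to about 0.48 rad by depth slope.
- I then pushed the toggle to the rear with the guard at about 0.46 rad, and backed out level so the guard dropped shut.
- Last, I pressed the start button square to the panel, let it go, and raised the arm clear.

**Last checks:**
- **Guards:** both are shut. The lips sit about 30 mm and the covers about 36.5 mm over the panel, as at the start.
- **Start button:** it is back out, at 20.3 mm over the panel in the side view against 20.4 mm before. While pressed it met a hard stop at about 20 N, but the finger stood about 4–4.5 mm in, so full travel is inferred from that force.
- **Vial and plug:** within about 1 mm of where they began.
- **Cup:** within about 1 mm of where it began.
- **Small bottle:** at most 1 mm of movement, going by the blue cap I took for it.
- **Robot:** it touches nothing.

**Not confirmed or odd:**
- **Toggle:** it is hidden under the shut guard. I take it to be on because the push ended on a hard stop of about 9 N, near the calculated on position and well above its 3 N snap force.
- **Wrist depth on the button:** the final reading was useless because the gripper was in the way, so I used the side and scene cameras instead.

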